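Find the youth ball with the ring gauge and hold it up to the camera

TASK

One of the two red cricket balls in the wooden cups is youth size and the other full size: find the youth one with the handled ring gauge, which slips right down over the youth ball past its widest part but stops on the full-size ball, and then leave the gauge lying flat on the ledge and the full-size ball in its cup. Take the youth ball by its smooth cheeks, with the fingers off the seam, and hold it up still in front of the camera on the little tripod for its catalogue picture: 20 cm in front of the lens, centred on the lens, with the seam upright and edge-on to the camera so that it runs down the middle of the picture. Finish while holding it there, and leave the dome, bails, spike key, mug, remote control and the camera as they stand.

Things in the scene. Friction and masses are not known exactly. Their poses are not given: they have to be found in the camera images.
- ball_a: one of the two red leather cricket balls in wooden cups, 120 to 175 g. The youth ball is 66 mm across, the full-size 73 mm: the gauge tells which is which. Origin: the ball's centre, 54 mm above the ledge in its cup if youth, 59 mm if full-size. Own x points out of one smooth cheek, square to the seam's plane; x starts level (seam over the top), turned any way
- ball_b: the other red leather cricket ball; origin, axes, sizes and heights as told for ball_a
- ball_a_seam: seam of ball_a: a pale-stitched band right round the ball in its own yz plane, its middle 6 mm standing 0.5 mm proud; fixed to the ball, origin and axes as ball_a
- ball_b_seam: the same seam on ball_b; origin and axes as ball_b
- stand_a: turned dark wood cup that ball_a stands in, fixed to the ledge: 30 mm high, 54 mm across at most, so that the gauge ring passes over it down to the ledge. Origin: centre of the underside
- stand_b: turned dark wood cup that ball_b stands in, fixed; as stand_a
- gauge: ring gauge, 70 to 120 g: flat steel ring, 70 mm bore, 82 mm outside, 8 mm thick, with a wooden handle. Origin: ring's centre on its underside; own z up. The handle lies along own -x, 58 to 150 mm from the origin, 18 mm wide, 16 mm high, flush underneath. Starts flat on the ledge. Over the youth ball it goes down to the ledge; on the full-size ball its underside stops 66 mm above the ledge
- lens (a point): centre of the front glass of the black camera on the small tripod, 165 to 215 mm above the ledge. Own -x points out of the lens along the level line of sight (roughly world +y), own y is level across the picture, own z up. The ball's centre is wanted at own (-0.200, 0, 0). Camera 110 mm wide, 80 mm high; lens barrel 58 mm across
- tripod: small tripod that carries the camera, fixed on the ledge: three splayed legs, feet 72 mm from its axis. Origin: on the ledge, under the tripod's axis; the lens glass is 55 mm ahead of that axis
- column (a joint): height of the tripod's centre column, m: 0 puts the lens at 165 mm, 0.05 at 215 mm above the ledge; clamped
- dome: glass dome over another red ball, on a dark wooden base 140 mm across, 160 mm high over all; loose, to be left alone. Origin: centre of the underside
- bail_1: polished wooden bail, 109 mm long, 14 mm thick, lying on the ledge; to be left alone. Origin: on its axis near the middle; own x along it
- bail_2: second polished bail, like bail_1; to be left alone
- spike_key: small flat steel spike key, 85 by 40 by 6 mm, lying on the ledge; to be left alone. Origin: middle of the underside
- mug: mug, 80 mm across, 92 mm high; to be left alone. Origin: centre of the underside
- remote: black remote control, 165 by 42 by 18 mm; to be left alone. Origin: centre of the underside
There are look-alikes about, which are no part of the job. Several things have the shape of the gauge; the one meant has the colours described above.

How it is judged:
By the outcome, as a careful person would: the job done as asked, in the order asked, and still so for the second after the job is handed in, while the arm keeps its last pose, push and grip.
It also fails if it takes over 61 s, if anything falls off the work surface, if the arm or the gripper's body presses on something with over 40 N, if the wrist force passes 120 N, or if a joint passes its speed limit or range.

ROBOT

A 7-joint arm with a two-finger parallel gripper is mounted at the origin on the work surface. World frame = base frame: x ahead of the robot, y to its left, z up, the work surface at z = 0. Lengths are in m, angles in rad, forces in N, time in s.
With the tool pointing down it reaches from about 0.4 to 0.85 m from the base axis. Payload 10.4 kg.
Tool frame: the origin (TCP) lies midway between the tips of the shut fingers; the grasp point (between the pads) lies 19 mm behind it; z points along the fingers, y is the line along which they close (so a half turn about z gives the same grasp; the last joint's range is limited). The gripper opens to 87 mm and grips with 3 to 60 N. Pads are 19 mm wide; open, the fingers measure 117 mm over their backs; the gripper's body (75 mm by 190 mm) begins 51 mm behind the grasp point.
Start: joints at [-1.177, 0.332, -0.065, 1.46, 0.022, 1.35, -0.088], TCP at [0.253, 0.572, 0.223] pointing down, gripper open.
Joint ranges: [-2.6, 2.6], [-0.5, 2.12], [-1.47, 1.34], [0.16, 2.42], [-1.27, 4.41], [0.06, 2.06], [-2.6, 2.6]. Speed limits (rad/s): [2.22, 2.22, 2.79, 2.79, 3.14, 3.14, 3.14].

INTERFACE

Orientations are given as a unit quaternion [x, y, z, w].
In Python, from bench import sensors, eyes, order gives the robot as it stands.
- The arm moves only by the tool arm_command, never from a script. Its argument "steps" is a list of rows, each an object with "rot": the turn, a rotation vector about the world's x, y, z in degrees, a list of three; "slide": the shift along the world's x, y, z in m, a list of three; "grip": the opening, from 0 (shut) to 1 (fully open). A call has exactly 8 rows; each row shifts and turns the commanded pose from where the row before left it; what a row does not reach is not made up. A row lasts 1/8 s, in which the tool goes at most 62.5 mm and 10.7 degrees, less where a joint would pass 70% of its speed; a pose out of reach is approached as far as the arm can. A call with a gripper value outside its range is refused whole. The fingers move at their own pace and stop on an object; "newtons" is the grip in N (left out, the last holds). Time passes only in rows, so rows that do not move let the fingers close, or fill a call up. It gives the time, the measured TCP pose, the force, the opening and the grip force at its end, in the units of the state.
- sensors.read_state(): the state, without advancing time (a new reading comes with each control period).
- eyes.camera(name): name is "side" or "top" or "wrist"; returns a dict with "pixels" (400x640x3 uint8, red, green, blue), "intrinsics" (3x3 intrinsics, pixels), "pose" (4x4, takes a point from camera to world coordinates). Camera axes: x right, y down, z forward; pixel columns grow to the right and rows downward; lengths in m; the calibration is good to about 2 mm. A picture is of the moment at which its call begins. There is no depth.
- order.close_job(): hands the job in; it is judged then, once.
Trained networks look in a picture, given as the dict that the camera call returned (one of the last four; its "shot" number tells which), for a name from the list of things; names that differ only in an ending like _2 or _b are one class to them, and where a whole thing is asked for, a point or a joint stands for the part that bears it (a point fixed in the world has none). Each returns a list of dicts, best first, with "conf" (0 to 1); they miss things now and then, are a little off and sometimes report something else, mostly with a low value. They report only what shows in the picture. A call takes as long as a camera call. They do not tell look-alikes from the thing itself.
- eyes.look_for(name, picture): "bbox" ([left, top, right, bottom] in pixels, round what is visible of it).
The state is a dict: "time": time; "joint_positions": joint angles; "joint_vel": joint speeds; "joint_torque": joint torques, N m; "ee_pos": TCP position; "eef_rot": TCP orientation; "ft_force": force on the tool from outside, world axes, zero at the start; "torque": the same for the moment, N m; "width": finger opening in m; "grip_force": force on a finger pad.
Only numpy, scipy, OpenCV 4.12 (cv2) and the standard library are available. Lean on these libraries where they do the work, as an engineer would, in place of code of your own. Each camera call takes 0.05 s, during which the arm holds its last target. There are 200 camera calls.

## Working session

There is one attempt and no reset: what is moved stays moved. The work goes in short steps, Python scripts to look and compute and a tool call to move; the robot and the scene stay as the last step left them, time stands still between calls to the robot, and variables do not carry over. Pictures are saved under pics/ and viewed, at most 10 in all, crops included, and the job is handed in when it is done.

Besides the shell and the picture viewer there is one more tool, called after "Call:" as name(argument=value, ...) on one line, values as JSON. arm_command: Moves the arm, as the interface text tells. Its arguments: {"type":"object","properties":{"steps":{"type":"array","items":{"type":"object","properties":{"rot":{"type":"array","items":{"type":"number"}},"slide":{"type":"array","items":{"type":"number"}},"grip":{"type":"number"}}}},"newtons":{"type":"number"}},"required":["steps"]}

```bash
mkdir -p pics
cat > h.py <<'E'
import numpy as np, cv2
from bench import sensors, eyes, order
def save(p,n): cv2.imwrite(f'pics/{n}.png',cv2.cvtColor(p['pixels'],cv2.COLOR_RGB2BGR))
def ray(p,uv):
    K=np.array(p['intrinsics']);T=np.array(p['pose'])
    d=T[:3,:3]@np.linalg.inv(K)@np.array([uv[0],uv[1],1.]);return T[:3,3],d
def atz(p,uv,z):
    o,d=ray(p,uv);return o+d*(z-o[2])/d[2]
def proj(p,X):
    T=np.array(p['pose']);c=T[:3,:3].T@(np.array(X)-T[:3,3]);q=np.array(p['intrinsics'])@c;return q[:2]/q[2]
E
python3 - <<'E'
from h import *
s=sensors.read_state();print(s['time'],s['ee_pos'],s['eef_rot'],s['width'])
for n in('top','side'):
    p=eyes.camera(n);save(p,n);print(n,np.round(p['pose'],3).tolist(),np.round(p['intrinsics'],1).tolist())
    for k in('ball_a','stand_a','gauge','lens','tripod','dome','bail_1','spike_key','mug','remote'):
        for r in eyes.look_for(k,p)[:4]:
            b=r['bbox'];c=((b[0]+b[2])/2,(b[1]+b[3])/2);print(k,round(r['conf'],2),np.round(b).tolist(),np.round(atz(p,c,.05),3))
E
```

```text
0.0 [0.2528789  0.57113168 0.22176373] [ 2.06882508e-01  9.78365538e-01 -7.00358044e-04 -1.07509455e-04] 0.08659138581868865
top [[-0.023, -0.982, 0.187, 0.263], [-1.0, 0.022, -0.01, 0.037], [0.006, -0.187, -0.982, 1.585], [0.0, 0.0, 0.0, 1.0]] [[432.6, 0.0, 314.0], [0.0, 432.6, 200.7], [0.0, 0.0, 1.0]]
ball_a 0.79 [279.0, 185.0, 295.0, 205.0] [0.577 0.117 0.05 ]
ball_a 0.64 [224.0, 192.0, 246.0, 214.0] [0.554 0.307 0.05 ]
stand_a 0.69 [420.0, 246.0, 453.0, 272.0] [ 0.336 -0.408  0.05 ]
gauge 0.72 [318.0, 245.0, 336.0, 261.0] [ 0.365 -0.02   0.05 ]
gauge 0.7 [357.0, 257.0, 405.0, 274.0] [ 0.318 -0.209  0.05 ]
gauge 0.66 [448.0, 177.0, 485.0, 216.0] [ 0.56  -0.534  0.05 ]
gauge 0.6 [340.0, 182.0, 361.0, 232.0] [ 0.53  -0.109  0.05 ]
lens 0.71 [450.0, 177.0, 486.0, 215.0] [ 0.56  -0.539  0.05 ]
tripod 0.85 [434.0, 176.0, 481.0, 226.0] [ 0.542 -0.499  0.05 ]
tripod 0.29 [420.0, 247.0, 454.0, 271.0] [ 0.336 -0.408  0.05 ]
tripod 0.24 [342.0, 196.0, 355.0, 235.0] [ 0.5   -0.102  0.05 ]
dome 0.63 [250.0, 129.0, 288.0, 173.0] [0.745 0.182 0.05 ]
bail_1 0.75 [279.0, 184.0, 297.0, 205.0] [0.5
[... 1119 characters left out ...]
7 -0.238  0.05 ]
gauge 0.63 [365.0, 300.0, 437.0, 336.0] [ 0.5   -0.333  0.05 ]
lens 0.85 [450.0, 279.0, 511.0, 345.0] [ 0.656 -0.433  0.05 ]
tripod 0.91 [429.0, 279.0, 505.0, 396.0] [ 0.572 -0.456  0.05 ]
tripod 0.15 [449.0, 280.0, 509.0, 345.0] [ 0.651 -0.432  0.05 ]
dome 0.87 [316.0, 156.0, 359.0, 208.0] [0.759 0.195 0.05 ]
bail_1 0.2 [428.0, 278.0, 508.0, 395.0] [ 0.576 -0.455  0.05 ]
spike_key 0.48 [287.0, 196.0, 304.0, 209.0] [0.576 0.183 0.05 ]
spike_key 0.38 [353.0, 354.0, 408.0, 400.0] [ 0.361 -0.406  0.05 ]
mug 0.7 [350.0, 356.0, 406.0, 400.0] [ 0.354 -0.405  0.05 ]
mug 0.4 [319.0, 155.0, 361.0, 209.0] [0.767 0.191 0.05 ]
remote 0.85 [183.0, 177.0, 216.0, 208.0] [0.359 0.424 0.05 ]
```

View pics/top.png

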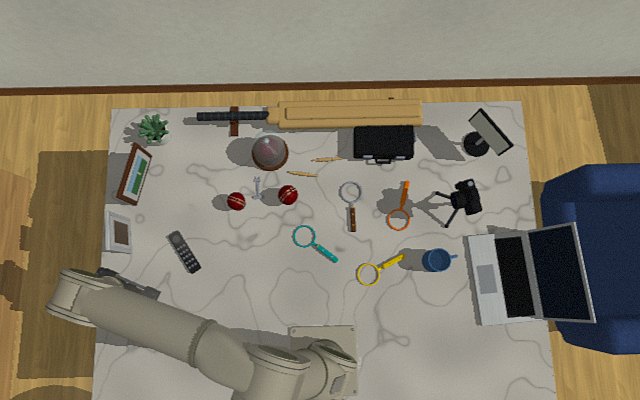

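View pics/side.png

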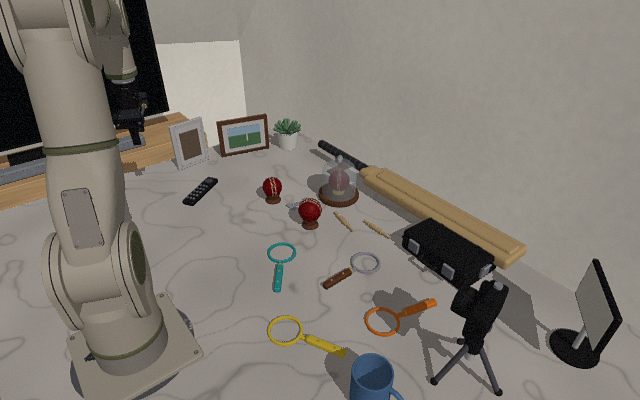

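Top shows the steel ring gauge at px (350,192) with its handle down to (352,230), balls at (288,195) and (236,202), and the camera at (465,197). The side view agrees. I'll set out towards the gauge past the balls.

Call:
arm_command(steps=[{"slide": [0.04,-0.045,0.005],"rot": [0,0,3],"grip": 1},{"slide": [0.04,-0.045,0.005],"rot": [0,0,3],"grip": 1},{"slide": [0.04,-0.045,0.005],"rot": [0,0,3],"grip": 1},{"slide": [0.04,-0.045,0.005],"rot": [0,0,3],"grip": 1},{"slide": [0.04,-0.045,0.005],"rot": [0,0,3],"grip": 1},{"slide": [0.01,-0.04,0.0],"rot": [0,0,3],"grip": 1},{"slide": [0.0,-0.02,0.0],"rot": [0,0,3],"grip": 1},{"slide": [0.0,0,0.0],"rot": [0,0,3],"grip": 1}])

```text
time: 2.1
ee_pos: [0.4637, 0.2845, 0.2479]
eef_rot: [-0.0, 1.0, 0.0, 0.0]
ft_force: [0.3, 0.9, 0.1]
width: 0.0873
grip_force: 0.0
```

Run:
```python
from h import *
s=sensors.read_state();print(s['time'],s['ee_pos'],s['eef_rot'],s['joint_positions'])
p=eyes.camera('wrist');save(p,'w1');print(np.round(p['pose'],3).tolist(),np.round(p['intrinsics'],1).tolist())
np.save('w1.npy',p,allow_pickle=True)
for k in('ball_a','stand_a','gauge','ball_a_seam'):
    for r in eyes.look_for(k,p)[:4]:
        b=r['bbox'];c=((b[0]+b[2])/2,(b[1]+b[3])/2);print(k,round(r['conf'],2),np.round(b).tolist(),np.round(atz(p,c,.055),3))
```

```text
2.1 [0.46372649 0.28447969 0.24793793] [-3.25741818e-04  9.99999913e-01  4.29017844e-05  2.56704547e-04] [-0.72625465  0.13730836  0.101743    1.64616475 -0.01398625  1.35837437
  0.9489275 ]
[[-0.001, 0.952, 0.305, 0.379], [1.0, 0.001, 0.0, 0.285], [-0.0, 0.305, -0.952, 0.412], [0.0, 0.0, 0.0, 1.0]] [[296.9, 0.0, 318.0], [0.0, 296.9, 195.0], [0.0, 0.0, 1.0]]
ball_a 0.91 [308.0, 220.0, 355.0, 271.0] [0.564 0.303 0.055]
ball_a 0.81 [167.0, 233.0, 217.0, 274.0] [0.576 0.115 0.055]
ball_a 0.62 [179.0, 238.0, 213.0, 273.0] [0.579 0.12  0.055]
stand_a 0.93 [192.0, 225.0, 224.0, 245.0] [0.549 0.14  0.055]
stand_a 0.62 [309.0, 215.0, 346.0, 230.0] [0.531 0.297 0.055]
gauge 0.91 [40.0, 69.0, 183.0, 173.0] [0.403 0.043 0.055]
gauge 0.83 [13.0, 156.0, 79.0, 267.0] [ 0.516 -0.065  0.055]
ball_a_seam 0.93 [308.0, 233.0, 357.0, 264.0] [0.569 0.304 0.055]
```

View pics/w1.png

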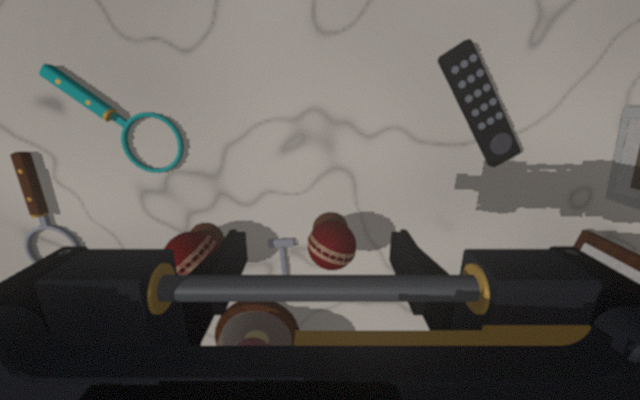

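The wrist view shows the gauge (brown handle from (22,155) to (38,213), ring near (55,245)) and the two balls near (193,253) and (331,245). The seam of the near ball runs about (310,237) to (354,260).

Run:
```python
from h import *
p=np.load('w1.npy',allow_pickle=True).item()
for uv in((22,153),(37,214),(55,247)):print(atz(p,uv,.01))
p=eyes.camera('top')
for uv in((350,192),(352,208),(353,230)):print(atz(p,uv,.01))
print(eyes.look_for('lens',p)[:2])
```

```text
[ 0.44835678 -0.11773261  0.01      ]
[ 0.53725796 -0.1229284   0.01      ]
[ 0.59050493 -0.11115553  0.01      ]
[ 0.59284636 -0.11416848  0.01      ]
[ 0.53227298 -0.11920934  0.01      ]
[ 0.45050031 -0.11961619  0.01      ]
[{'bbox': [450.3, 177.0, 484.4, 215.3], 'conf': 0.56}]
```

Call:
arm_command(steps=[{"slide": [0.002,-0.058,-0.006],"grip": 1},{"slide": [0.002,-0.058,-0.006],"grip": 1},{"slide": [0.002,-0.058,-0.006],"grip": 1},{"slide": [0.002,-0.058,-0.006],"grip": 1},{"slide": [0.002,-0.058,-0.006],"grip": 1},{"slide": [0.002,-0.058,-0.006],"grip": 1},{"slide": [0.002,-0.055,-0.006],"grip": 1},{"grip": 1}])

```text
schema error: expected keys rot, slide, grip
```

Run:
```python
from h import *
s=sensors.read_state();print(s['time'],s['ee_pos'],s['eef_rot'],s['joint_positions'])
p=eyes.camera('wrist');save(p,'w2');np.save('w2.npy',p,allow_pickle=True)
for k in('ball_a','gauge'):
    for r in eyes.look_for(k,p)[:4]:
        b=r['bbox'];c=((b[0]+b[2])/2,(b[1]+b[3])/2);print(k,round(r['conf'],2),np.round(b).tolist(),np.round(atz(p,c,.01),3))
# brown handle
h=cv2.cvtColor(p['pixels'],cv2.COLOR_RGB2HSV)
m=((h[...,0]<20)&(h[...,1]>110)&(h[...,2]>40)).astype(np.uint8)
n,l,st,c=cv2.connectedComponentsWithStats(m)
for i in range(1,n):
    if st[i,4]>150:
        r=cv2.minAreaRect(np.argwhere(l==i)[:,::-1].astype(np.float32));b=cv2.boxPoints(r);print(st[i],[np.round(atz(p,q,.016),3)[:2].tolist() for q in b])
```

```text
2.45 [0.46287047 0.28687013 0.2475059 ] [-9.87780479e-04  9.99999510e-01  2.43232336e-05 -5.93604109e-05] [-0.72877733  0.1391591   0.0999468   1.64495798 -0.01427137  1.35824959
  0.94599317]
ball_a 0.74 [307.0, 222.0, 353.0, 270.0] [0.587 0.305 0.01 ]
ball_a 0.63 [165.0, 234.0, 215.0, 278.0] [0.604 0.093 0.01 ]
gauge 0.83 [10.0, 153.0, 82.0, 265.0] [ 0.529 -0.105  0.01 ]
gauge 0.58 [35.0, 68.0, 180.0, 172.0] [0.404 0.01  0.01 ]
[ 10 154  29  63 455] [[0.45, -0.127], [0.445, -0.112], [0.535, -0.111], [0.54, -0.127]]
[311 222  42  33 759] [[0.58, 0.271], [0.539, 0.284], [0.561, 0.345], [0.603, 0.334]]
[164 226  40  42 553] [[0.583, 0.057], [0.547, 0.113], [0.59, 0.133], [0.628, 0.076]]
[575 233  65  39 607] [[0.582, 0.666], [0.559, 0.668], [0.601, 0.776], [0.626, 0.776]]
[307 249  33  21 168] [[0.603, 0.264], [0.589, 0.271], [0.619, 0.319], [0.633, 0.313]]
[214 303  68  38 537] [[0.703, 0.109], [0.664, 0.219], [0.716, 0.23], [0.758, 0.116]]
[ 283  321  271   25 2031] [[0.767, 0.229], [0.719, 0.231], [0.726, 0.67], [0.775, 0.681]]
```

View pics/w2.png

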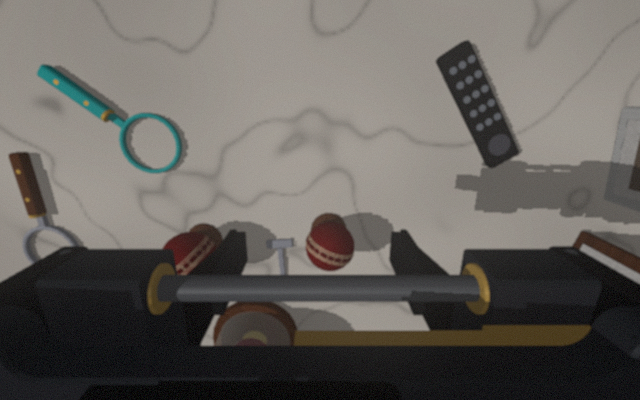

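Same view as before; the move was refused because every row needs all keys. Handle is on y ≈ -0.119, from x 0.447 to 0.537.

Call:
arm_command(steps=[{"slide": [0.002,-0.058,-0.006],"rot": [0,0,0],"grip": 1},{"slide": [0.002,-0.058,-0.006],"rot": [0,0,0],"grip": 1},{"slide": [0.002,-0.058,-0.006],"rot": [0,0,0],"grip": 1},{"slide": [0.002,-0.058,-0.006],"rot": [0,0,0],"grip": 1},{"slide": [0.002,-0.058,-0.006],"rot": [0,0,0],"grip": 1},{"slide": [0.002,-0.058,-0.006],"rot": [0,0,0],"grip": 1},{"slide": [0.002,-0.055,-0.006],"rot": [0,0,0],"grip": 1},{"slide": [0,0,0],"rot": [0,0,0],"grip": 1}])

```text
time: 3.6
ee_pos: [0.4763, -0.121, 0.2054]
eef_rot: [0.003, 1.0, -0.001, -0.0]
ft_force: [-0.3, 0.9, 0.2]
width: 0.087
grip_force: 0.0
```

```bash
cat > hd.py <<'E'
from h import *
def handle(p):
    h=cv2.cvtColor(p['pixels'],cv2.COLOR_RGB2HSV)
    m=((h[...,0]<20)&(h[...,1]>110)&(h[...,2]>40)).astype(np.uint8)
    n,l,st,c=cv2.connectedComponentsWithStats(m)
    for i in range(1,n):
        if st[i,4]>250:
            r=cv2.minAreaRect(np.argwhere(l==i)[:,::-1].astype(np.float32));b=cv2.boxPoints(r);print(st[i],[np.round(atz(p,q,.016),3)[:2].tolist() for q in b])
def st(): 
    s=sensors.read_state();print(s['time'],np.round(s['ee_pos'],4),np.round(s['eef_rot'],3),np.round(s['joint_positions'],2),s['width'],s['ft_force'],s['grip_force'])
E
python3 - <<'E'
from hd import *
st()
p=eyes.camera('wrist');save(p,'w3');np.save('w3.npy',p,allow_pickle=True);handle(p)
E
```

```text
3.6 [ 0.4763 -0.121   0.2054] [ 0.003  1.    -0.001 -0.   ] [-0.31  0.03  0.48  1.85 -0.01  1.26  1.74] 0.08703890345026039 [-0.33783939  0.88104238  0.19828364] 0.0
[ 152  149   66  126 1657] [[0.455, -0.327], [0.438, -0.25], [0.597, -0.233], [0.619, -0.32]]
[474 228  72  22 666] [[0.579, 0.085], [0.549, 0.081], [0.553, 0.174], [0.583, 0.179]]
[614 228  26  25 272] [[0.569, 0.261], [0.549, 0.266], [0.571, 0.308], [0.592, 0.304]]
[493 325  53  21 361] [[0.704, 0.132], [0.704, 0.207], [0.74, 0.215], [0.74, 0.138]]
[543 325  42  21 306] [[0.704, 0.204], [0.704, 0.264], [0.741, 0.273], [0.74, 0.212]]
[ 294  329  202   17 1596] [[0.739, -0.158], [0.71, -0.157], [0.711, 0.136], [0.74, 0.141]]
```

View pics/w3.png

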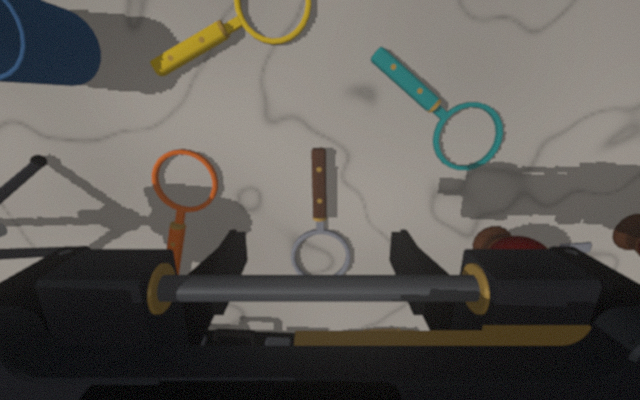

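The gauge lies straight ahead: handle (319,149)–(320,218), ring centre (323,253), so it is nearly along x. Descend and grip.

Call:
arm_command(newtons=50, steps=[{"slide": [0.006,0.001,-0.05],"rot": [0,0,2],"grip": 1},{"slide": [0.006,0,-0.05],"rot": [0,0,0],"grip": 1},{"slide": [0,0,-0.05],"rot": [0,0,0],"grip": 0.6},{"slide": [0,0,-0.04],"rot": [0,0,0],"grip": 0.5},{"slide": [0,0,-0.01],"rot": [0,0,0],"grip": 0.5},{"slide": [0,0,0],"rot": [0,0,0],"grip": 0},{"slide": [0,0,0],"rot": [0,0,0],"grip": 0},{"slide": [0,0,0],"rot": [0,0,0],"grip": 0}])

```text
time: 4.65
ee_pos: [0.49, -0.1154, 0.0069]
eef_rot: [-0.019, 1.0, 0.0, 0.001]
ft_force: [-0.1, 0.7, 0.5]
width: 0.035
grip_force: 0.0
```

Run:
```python
from hd import *
st()
```

```text
4.65 [ 0.49   -0.1154  0.0069] [-0.019  1.     0.     0.001] [-0.26  0.33  0.45  2.01 -0.19  0.84  1.91] 0.03497856199332169 [-0.10258148  0.65037262  0.51755995] 0.0
```

Call:
arm_command(steps=[{"slide": [0,0,0],"rot": [0,0,0],"grip": 0},{"slide": [0,0,0],"rot": [0,0,0],"grip": 0},{"slide": [0,0,0],"rot": [0,0,0],"grip": 0},{"slide": [0,0,0],"rot": [0,0,0],"grip": 0},{"slide": [0,0,0.03],"rot": [0,0,0],"grip": 0},{"slide": [0,0,0.05],"rot": [0,0,0],"grip": 0},{"slide": [0,0,0.05],"rot": [0,0,0],"grip": 0},{"slide": [0,0,0],"rot": [0,0,0],"grip": 0}])

```text
time: 5.65
ee_pos: [0.4911, -0.1157, 0.139]
eef_rot: [-0.018, 1.0, 0.0, 0.003]
ft_force: [-0.3, -0.2, -1.8]
width: 0.0172
grip_force: 49.4
```

Run:
```python
from hd import *
st()
for n in ('wrist','side'):
    p=eyes.camera(n);save(p,n+'4');np.save(n+'4.npy',p,allow_pickle=True)
    for r in eyes.look_for('ball_a',p)[:3]+eyes.look_for('stand_a',p)[:3]+eyes.look_for('gauge',p)[:5]:print(n,np.round(r['bbox'],1),r['conf'])
a=cv2.imread('pics/wrist4.png')[0:400];b=cv2.imread('pics/side4.png')
# left: side crop x3 of the balls; right: wrist
c=cv2.resize(b[150:260,235:385],None,fx=3,fy=3,interpolation=3)
cv2.imwrite('pics/c4.png',np.vstack([c[:, :450],cv2.resize(a[190:320,240:640],(450,146))]))
```

```text
5.65 [ 0.4911 -0.1157  0.139 ] [-0.018  1.     0.     0.003] [-0.32  0.13  0.49  1.91 -0.07  1.11  1.81] 0.01722266467168027 [-0.30809546 -0.2391907  -1.80147793] 49.40579295158386
wrist [512.1 259.  547.8 325.2] 0.85
wrist [470.8 326.5 499.2 340.1] 0.32
wrist [304.9 180.  335.9 333.5] 0.79
wrist [387.   19.7 542.1 176.8] 0.7
wrist [1.003e+02 1.000e-01 2.897e+02 4.310e+01] 0.7
wrist [105.3 136.  188.2 276.6] 0.62
side [262.1 173.4 283.6 196.7] 0.7
side [296.8 205.8 315.8 220. ] 0.46
side [302.5 219.  319.7 228.9] 0.51
side [269.5 309.9 346.6 356.3] 0.84
side [364.4 298.1 436.1 337.3] 0.76
side [268.6 243.6 296.  290.6] 0.61
side [319.5 224.  382.9 251.5] 0.57
```

View pics/c4.png

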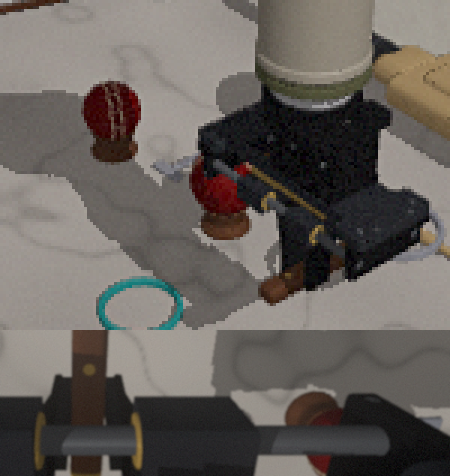

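Gauge is held level by the handle (width 17 mm); the two balls stand free in the side crop at (112,110) and (220,190). Lift to a spot where the wrist camera sees both balls unobstructed.

Call:
arm_command(steps=[{"slide": [0.004,0.04,0.045],"rot": [0,0,0],"grip": 0},{"slide": [0.004,0.045,0.04],"rot": [0,0,0],"grip": 0},{"slide": [0.004,0.05,0.03],"rot": [0,0,0],"grip": 0},{"slide": [0.004,0.06,0.0],"rot": [0,0,0],"grip": 0},{"slide": [0.004,0.06,0],"rot": [0,0,0],"grip": 0},{"slide": [0.004,0.06,0],"rot": [0,0,0],"grip": 0},{"slide": [0,0,0],"rot": [0,0,0],"grip": 0},{"slide": [0,0,0],"rot": [0,0,0],"grip": 0}])

```text
time: 7.05
ee_pos: [0.513, 0.199, 0.2499]
eef_rot: [-0.018, 1.0, -0.001, -0.0]
ft_force: [0.8, -1.3, -0.8]
width: 0.0173
grip_force: 49.4
```

Run:
```python
from hd import *
st()
q=np.load('wrist4.npy',allow_pickle=True).item();print('tail',atz(q,(320,180.5),.148),'TCP .4911')
p=eyes.camera('wrist');save(p,'w5');np.save('w5.npy',p,allow_pickle=True)
for r in eyes.look_for('ball_a',p)[:3]+eyes.look_for('stand_a',p)[:3]+eyes.look_for('gauge',p)[:2]:print(np.round(r['bbox'],1),r['conf'])
```

```text
7.05 [0.513  0.199  0.2499] [-0.018  1.    -0.001 -0.   ] [-0.66  0.15  0.24  1.63 -0.03  1.36  1.18] 0.017257723621759546 [ 0.78060683 -1.30539772 -0.7765546 ] 49.405744671821594
tail [ 0.44782085 -0.11599383  0.148     ] TCP .4911
[223.4 193.  281.6 249.1] 0.69
[371.9 186.9 423.2 237.3] 0.6
[371.1 198.6 423.4 228.3] 0.22
[250.9 191.8 277.3 206.2] 0.61
[304.2 180.2 336.4 333.1] 0.97
[ 0.   1.2 34.5  6.1] 0.49
```

View pics/w5.png

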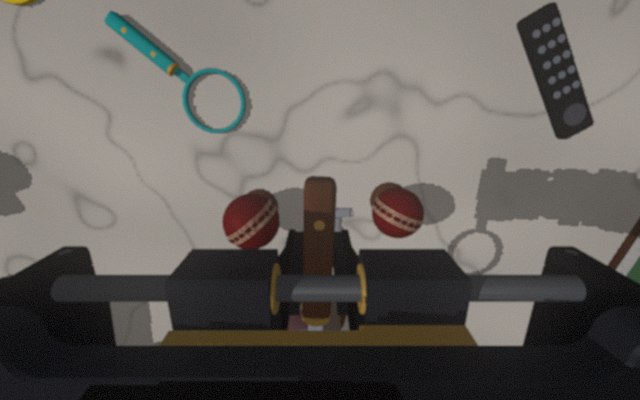

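The left ball (252,221) looks larger (~58 px) than the right one (397,211; ~51 px), and the gauge is held. I'll fit the centres and seam normals.

```bash
cat > bf.py <<'E'
from hd import *
from scipy.optimize import least_squares
def fit(p,box,r,z):
    x0,y0,x1,y1=[int(v) for v in box]
    im=p['pixels'].astype(int);h=cv2.cvtColor(p['pixels'],cv2.COLOR_RGB2HSV)
    m=np.zeros(h.shape[:2],np.uint8);a=(slice(max(y0-6,0),y1+7),slice(x0-6,x1+7))
    red=(((h[...,0]<6)|(h[...,0]>168))&(h[...,1]>130)&(h[...,2]>45))
    m[a]=red[a];m=cv2.morphologyEx(m,cv2.MORPH_CLOSE,np.ones((7,7)))
    n,l,s,_=cv2.connectedComponentsWithStats(m);i=1+np.argmax(s[1:,4]);m=(l==i).astype(np.uint8)
    c=cv2.convexHull(cv2.findContours(m,0,1)[0][0])
    pts=cv2.findContours(cv2.drawContours(np.zeros_like(m),[c],-1,1,-1),0,1)[0][0][:,0].astype(float)
    D=np.array([ray(p,u)[1] for u in pts]);D/=np.linalg.norm(D,axis=1)[:,None];o=np.array(p['pose'])[:3,3]
    def f(v):
        w=np.array([v[0],v[1],z])-o;d=np.linalg.norm(w)
        return (np.arccos(D@(w/d))-np.arcsin((v[2])/d))*300
    c0=atz(p,((x0+x1)/2,(y0+y1)/2),z)
    R=least_squares(f,[c0[0],c0[1],r],loss='soft_l1',f_scale=.5);C=np.array([R.x[0],R.x[1],z])
    # seam: pale pixels inside the ball
    pale=(m>0)&(im[...,1]>95)
    ys,xs=np.where(cv2.erode(cv2.drawContours(np.zeros_like(m),[c],-1,1,-1),np.ones((5,5)))*(h[...,1]<150)*(im[...,1]>70))
    P=[]
    for u in zip(xs,ys):
        _,d=ray(p,u);d/=np.linalg.norm(d);w=o-C;b=w@d;q=b*b-w@w+r*r
        if q>0:P.append((o+d*(-b-q**.5)-C)/r)
    P=np.array(P)
    # level normal n=(cos t,sin t,0)
    g=least_squares(lambda t:P[:,0]*np.cos(t[0])+P[:,1]*np.sin(t[0]),[0.],loss='soft_l1',f_scale=.05)
    best=min((least_squares(lambda t:P[:,0]*np.cos(t[0])+P[:,1]*np.sin(t[0]),[t0],loss='soft_l1',f_scale=.05) for t0 in(0,.7,1.5,2.3)),key=lambda g:g.cost)
    ev,U=np.linalg.eigh(P.T@P)
    print('C',np.round(C,4),'r',round(R.x[2],4),'rms px',round(np.sqrt(np.mean(R.fun**2)),2),'n deg',np.round(np.degrees(best.x[0]),1),'free n',np.round(U[:,0],2),len(P))
    return C
E
python3 - <<'E'
from bf import *
p=np.load('w5.npy',allow_pickle=True).item()
for b in([223,193,282,249],[372,187,423,237]):
    for r,z in((.033,.054),(.0365,.059)):fit(p,b,r,z)
E
```

```text
C [0.5837 0.1132 0.054 ] r 0.0336 rms px 0.58 n deg 27.8 free n [ 0.83  0.56 -0.01] 286
C [0.5815 0.1144 0.059 ] r 0.0332 rms px 0.58 n deg 30.2 free n [0.83 0.55 0.02] 286
C [0.5641 0.3025 0.054 ] r 0.029 rms px 0.65 n deg 151.6 free n [ 0.92 -0.39  0.04] 383
C [0.5622 0.301  0.059 ] r 0.0286 rms px 0.65 n deg 149.5 free n [ 0.91 -0.4   0.07] 383bf.py:15: RuntimeWarning: invalid value encountered in arcsin
  return (np.arccos(D@(w/d))-np.arcsin((v[2])/d))*300
```

```bash
python3 - 2>/dev/null <<'E'
from bf import *
for f,b in(('w1',[308,220,355,271]),('w2',[307,222,353,270])):fit(np.load(f+'.npy',allow_pickle=True).item(),b,.033,.054)
p=eyes.camera('side');bx=[r['bbox'] for r in eyes.look_for('ball_a',p) if r['conf']>.4];print(bx)
for b in bx:fit(p,b,.033,.054)
p=eyes.camera('top');bx=[r['bbox'] for r in eyes.look_for('ball_a',p) if r['conf']>.4];print(bx)
for b in bx:fit(p,b,.033,.054)
p=eyes.camera('wrist');fit(p,[372,187,423,237],.033,.054)
E
```

```text
C [0.5659 0.301  0.054 ] r 0.0279 rms px 1.18 n deg 143.7 free n [ 0.91 -0.41  0.1 ] 298
C [0.5653 0.3013 0.054 ] r 0.0285 rms px 0.97 n deg -34.6 free n [ 0.91 -0.41  0.08] 290
[[260.3, 176.9, 285.2, 195.9], [297.5, 198.0, 323.3, 222.6]]
C [0.5626 0.3005 0.054 ] r 0.0308 rms px 0.53 n deg -23.3 free n [ 0.92 -0.38  0.04] 38
C [0.5821 0.1176 0.054 ] r 0.0345 rms px 0.46 n deg 41.8 free n [ 0.82  0.56 -0.08] 6
[[285.4, 185.5, 295.8, 204.8]]
C [0.5798 0.1054 0.054 ] r 0.0257 rms px 1.03 n deg 118.2 free n [-0.36 -0.93  0.11] 11
C [0.564 0.302 0.054] r 0.029 rms px 0.57 n deg 151.1 free n [ 0.92 -0.39  0.05] 385
```

Call:
arm_command(steps=[{"slide": [-0.0185,0.033,-0.01],"rot": [0,0,0],"grip": 0},{"slide": [-0.0185,0.033,-0.01],"rot": [0,0,0],"grip": 0},{"slide": [-0.018,0.0325,-0.01],"rot": [0,0,0],"grip": 0},{"slide": [0,0,-0.05],"rot": [0,0,0],"grip": 0},{"slide": [0,0,-0.04],"rot": [0,0,0],"grip": 0},{"slide": [0,0,-0.015],"rot": [0,0,0],"grip": 0},{"slide": [0,0,0],"rot": [0,0,0],"grip": 0},{"slide": [0,0,0],"rot": [0,0,0],"grip": 0}])

```text
time: 8.5
ee_pos: [0.459, 0.2986, 0.1174]
eef_rot: [-0.018, 1.0, 0.001, 0.001]
ft_force: [-0.2, -0.4, -0.9]
width: 0.0171
grip_force: 49.4
```

```bash
python3 - 2>/dev/null <<'E'
from bf import *
st()
q=eyes.camera('wrist');save(q,'w6')
p=eyes.camera('side');save(p,'s6');b=cv2.imread('pics/s6.png')
cv2.imwrite('pics/c6.png',np.vstack([cv2.resize(b[135:235,210:350],(560,400),interpolation=3),cv2.resize(cv2.imread('pics/w6.png')[150:350,160:480],(560,190))]))
E
```

```text
8.5 [0.459  0.2986 0.1174] [-0.018  1.     0.001  0.001] [-0.78  0.24  0.14  1.81 -0.04  1.09  0.98] 0.017115439296926323 [-0.16483198 -0.35728319 -0.92450222] 49.405553340911865
```

View pics/c6.png

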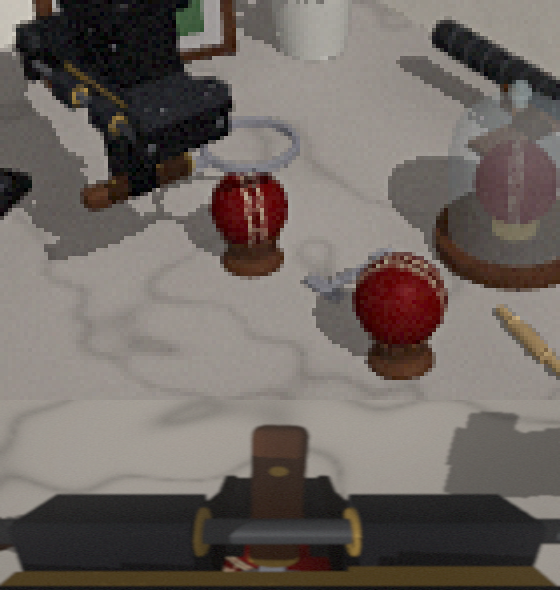

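The ring hangs level above the smaller ball (crop (252,143) over (250,208)), clear of everything. Lower slowly with an eye on force.

Call:
arm_command(steps=[{"slide": [-0.001,-0.001,-0.02],"rot": [0,0,0],"grip": 0},{"slide": [0,0,-0.014],"rot": [0,0,0],"grip": 0},{"slide": [0,0,-0.007],"rot": [0,0,0],"grip": 0},{"slide": [0,0,-0.004],"rot": [0,0,0],"grip": 0},{"slide": [0,0,-0.004],"rot": [0,0,0],"grip": 0},{"slide": [0,0,-0.003],"rot": [0,0,0],"grip": 0},{"slide": [0,0,0],"rot": [0,0,0],"grip": 0},{"slide": [0,0,0],"rot": [0,0,0],"grip": 0}])

```text
time: 9.6
ee_pos: [0.4571, 0.2973, 0.0638]
eef_rot: [-0.019, 1.0, 0.0, 0.0]
ft_force: [-0.0, 2.7, -0.3]
width: 0.0175
grip_force: 49.4
```

Call:
arm_command(steps=[{"slide": [0,0.001,0],"rot": [0,0,0],"grip": 0},{"slide": [0,0,-0.004],"rot": [0,0,0],"grip": 0},{"slide": [0,0,-0.004],"rot": [0,0,0],"grip": 0},{"slide": [0,0,-0.004],"rot": [0,0,0],"grip": 0},{"slide": [0,0,-0.005],"rot": [0,0,0],"grip": 0},{"slide": [0,0,-0.005],"rot": [0,0,0],"grip": 0},{"slide": [0,0,0],"rot": [0,0,0],"grip": 0},{"slide": [0,0,0],"rot": [0,0,0],"grip": 0}])

```text
time: 10.6
ee_pos: [0.4571, 0.2979, 0.0416]
eef_rot: [-0.018, 1.0, 0.0, 0.0]
ft_force: [-1.1, -0.9, -1.0]
width: 0.0174
grip_force: 49.4
```

It went past the widest part with no push, so this is the youth ball. Lower to the ledge and let go there.

Call:
arm_command(steps=[{"slide": [0,0,-0.012],"rot": [0,0,0],"grip": 0},{"slide": [0,0,-0.012],"rot": [0,0,0],"grip": 0},{"slide": [0,0,-0.006],"rot": [0,0,0],"grip": 0},{"slide": [0,0,-0.004],"rot": [0,0,0],"grip": 0},{"slide": [0,0,0],"rot": [0,0,0],"grip": 0},{"slide": [0,0,0],"rot": [0,0,0],"grip": 0},{"slide": [0,0,0],"rot": [0,0,0],"grip": 0},{"slide": [0,0,0],"rot": [0,0,0],"grip": 0}])

```text
time: 11.6
ee_pos: [0.4571, 0.2981, 0.0078]
eef_rot: [-0.018, 1.0, 0.0, 0.0]
ft_force: [-0.1, 0.5, -0.9]
width: 0.0174
grip_force: 49.4
```

Call:
arm_command(steps=[{"slide": [0,0,-0.0005],"rot": [0,0,0],"grip": 0},{"slide": [0,0,0],"rot": [0,0,0],"grip": 1},{"slide": [0,0,0],"rot": [0,0,0],"grip": 1},{"slide": [0,0,0],"rot": [0,0,0],"grip": 1},{"slide": [0,0,0.03],"rot": [0,0,0],"grip": 1},{"slide": [0,0,0.06],"rot": [0,0,0],"grip": 1},{"slide": [0,0,0.06],"rot": [0,0,-10],"grip": 1},{"slide": [0,0,0.05],"rot": [0,0,-10.5],"grip": 1}])

```text
time: 12.6
ee_pos: [0.4572, 0.2981, 0.2098]
eef_rot: [0.163, 0.987, 0.001, 0.001]
ft_force: [0.5, 1.5, -0.7]
width: 0.079
grip_force: 0.0
```

Call:
arm_command(steps=[{"slide": [0.01,0,0.03],"rot": [0,0,-10.5],"grip": 1},{"slide": [0.01,0,0],"rot": [0,0,-10.5],"grip": 1},{"slide": [0.01,0,0],"rot": [0,0,-10.5],"grip": 1},{"slide": [0.01,0,0],"rot": [0,0,-10.5],"grip": 1},{"slide": [0.01,0,0],"rot": [0,0,-10.5],"grip": 1},{"slide": [0.01,0,0],"rot": [0,0,-10.5],"grip": 1},{"slide": [0.01,0,0],"rot": [0,0,-10.5],"grip": 1},{"slide": [0.01,0,0],"rot": [0,0,-10.5],"grip": 1}])

```text
time: 13.6
ee_pos: [0.5373, 0.298, 0.237]
eef_rot: [0.781, 0.624, -0.0, 0.0]
ft_force: [0.7, -0.1, -1.0]
width: 0.0869
grip_force: 0.0
```

Call:
arm_command(steps=[{"slide": [0.015,-0.015,0],"rot": [0,0,-10.5],"grip": 1},{"slide": [0.015,-0.015,0],"rot": [0,0,0],"grip": 1},{"slide": [0.015,-0.015,0],"rot": [0,0,0],"grip": 1},{"slide": [0,0,0],"rot": [0,0,0],"grip": 1},{"slide": [0,0,0],"rot": [0,0,0],"grip": 1},{"slide": [0,0,0],"rot": [0,0,0],"grip": 1},{"slide": [0,0,0],"rot": [0,0,0],"grip": 1},{"slide": [0,0,0],"rot": [0,0,0],"grip": 1}])

```text
time: 14.6
ee_pos: [0.5818, 0.2533, 0.2371]
eef_rot: [0.833, 0.553, 0.0, -0.0]
ft_force: [-0.6, -0.2, -0.7]
width: 0.0871
grip_force: 0.0
```

```bash
python3 - 2>/dev/null <<'E'
from bf import *
from scipy.spatial.transform import Rotation as R
st();s=sensors.read_state();print(np.round(R.from_quat(s['eef_rot']).as_matrix(),3).tolist())
p=eyes.camera('wrist');save(p,'w7')
print('expect',proj(p,[.5645,.3015,.054]))
for r in eyes.look_for('ball_a',p)[:3]:
    print(r); fit(p,r['bbox'],.033,.054)
p=eyes.camera('side')
for r in eyes.look_for('gauge',p)[:5]:
    b=r['bbox'];print(b,atz(p,((b[0]+b[2])/2,(b[1]+b[3])/2),.008))
E
```

```text
14.6 [0.5818 0.2533 0.2371] [ 0.833  0.553  0.    -0.   ] [-0.81  0.36  0.43  1.43 -0.15  1.38 -0.77] 0.08710191878935307 [-0.60026619 -0.18546169 -0.68658831] 0.0
[[0.388, 0.921, 0.0], [0.921, -0.388, 0.0], [0.0, -0.0, -1.0]]
expect [288.23354678 142.40594945]
{'bbox': [328.4, 244.3, 385.3, 275.6], 'conf': 0.65}
```

View pics/w7.png

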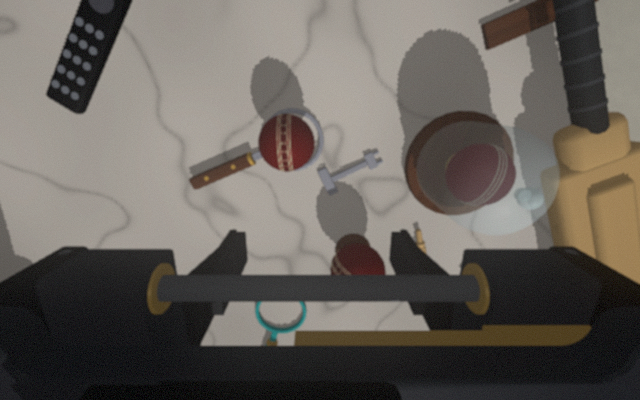

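The gauge lies flat round the cup and the youth ball (287,142) stands in it, with its seam almost upright in the picture, square to the closing line. Fit it.

```bash
python3 - 2>/dev/null <<'E'
from bf import *
p=eyes.camera('wrist');fit(p,[260,114,315,170],.033,.054);st()
E
```

```text
C [0.5612 0.2991 0.054 ] r 0.028 rms px 1.77 n deg -19.7 free n [ 0.94 -0.34 -0.01] 442
14.75 [0.582  0.2531 0.2371] [0.833 0.553 0.    0.   ] [-0.81  0.36  0.43  1.43 -0.15  1.38 -0.77] 0.08703568269718258 [ 0.30885812 -0.44210622  0.02870662] 0.0
```

```bash
python3 - 2>/dev/null <<'E'
from bf import *
p=eyes.camera('wrist');im=p['pixels'].astype(int);h=cv2.cvtColor(p['pixels'],cv2.COLOR_RGB2HSV)
C=np.array([.5643,.302,.054]);o=np.array(p['pose'])[:3,3];r=.033
for rad in(18,22,25):
  for thr in(80,100):
    P=[]
    for v in range(110,175):
      for u in range(255,320):
        if (u-287)**2+(v-142)**2<rad**2 and im[v,u,1]>thr:
            _,d=ray(p,(u,v));d/=np.linalg.norm(d);w=o-C;b=w@d;q=b*b-w@w+r*r
            if q>0:P.append(o+d*(-b-q**.5)-C)
    P=np.array(P)
    g=least_squares(lambda t:(P[:,0]*np.cos(t[0])+P[:,1]*np.sin(t[0])-t[1])*1e3,[-.4,0],loss='soft_l1')
    print(rad,thr,len(P),np.degrees(g.x[0]),g.x[1])
E
```

```text
18 80 292 -3.24267652493238 -0.0012773367709554555
18 100 112 7.074463793491228 -0.002480201737124708
22 80 346 -7.814201628047961 -0.002146879729987321
22 100 144 0.24257417440910148 -0.003245599081872804
25 80 383 -11.383417265494986 -0.0025917991633267676
25 100 164 -33.66002938039957 3.118146964855752e-05
```

```bash
python3 - 2>/dev/null <<'E'
from bf import *
p=eyes.camera('wrist');im=p['pixels'].astype(int);h=cv2.cvtColor(p['pixels'],cv2.COLOR_RGB2HSV)
print(np.round(p['pose'],3).tolist())
for v in range(116,168,3):
    print(v,''.join(('#' if im[v,u,1]>100 else '+' if im[v,u,1]>75 else '-' if im[v,u,1]>50 else '.') for u in range(258,318)))
C=np.array([.5643,.302,.054])
for a in(-20,-23,-26):
    n=np.array([np.cos(np.radians(a)),np.sin(np.radians(a)),0]);t=np.array([-n[1],n[0],0])
    print(a,[np.round(proj(p,C+.033*(np.cos(k)*np.array([0,0,1])+np.sin(k)*t)),0).tolist() for k in(-1,-.5,0,.5,1)])
E
```

```text
[[0.921, -0.37, -0.117, 0.614], [-0.388, -0.878, -0.28, 0.331], [0.001, 0.304, -0.953, 0.401], [0.0, 0.0, 0.0, 1.0]]
116 ####+######++++--.------....------..---+++#############+####
119 #########+--......------...------..........-################
122 ######++-........------....------.............-+############
125 ####+-...........--++---..--++---...............-+##########
128 ####-............-+++--....-++++-..................-########
131 ##+-.............-++++---.--++++-...................-+######
134 #+-..............-++++--..--+#++-.....................+#####
137 #-...............-##++-....-##++-......................+####
140 +-...............-##++--..-+##++-......................+####
143 +................-++++++++###++++-.....................-####
146 +................-+#+#+-...-+++#+-.....................-####
149 +-...............-++###+-.--+++##+....................-+####
152 #+-...............-####++--++####+-...................-+####
155 ###+-.............+###++-...+####+-.-...............-+++####
158 ######-...........-+####+----####+-................-++######
161 ########+-.........+#####++--++###+.............--+#########
164 ###########+-......-+###+-..-+###++-........--+#############
167 ################+-..-####+----+++##-...--+##################
-20 [[288.0, 169.0], [286.0, 160.0], [285.0, 146.0], [284.0, 130.0], [284.0, 118.0]]
-23 [[287.0, 169.0], [285.0, 160.0], [285.0, 146.0], [285.0, 130.0], [285.0, 118.0]]
-26 [[286.0, 169.0], [285.0, 160.0], [285.0, 146.0], [285.0, 130.0], [287.0, 118.0]]
```

Call:
arm_command(newtons=20, steps=[{"slide": [-0.01,0.025,-0.02],"rot": [0,0,2.3],"grip": 1},{"slide": [-0.0095,0.024,-0.04],"rot": [0,0,0],"grip": 1},{"slide": [0,0,-0.02],"rot": [0,0,0],"grip": 1},{"slide": [0,0,-0.04],"rot": [0,0,0],"grip": 1},{"slide": [0,0,-0.045],"rot": [0,0,0],"grip": 1},{"slide": [0,0,-0.03],"rot": [0,0,0],"grip": 1},{"slide": [0,0,-0.007],"rot": [0,0,0],"grip": 1},{"slide": [0,0,0],"rot": [0,0,0],"grip": 1}])

```text
time: 15.85
ee_pos: [0.5629, 0.3021, 0.0357]
eef_rot: [0.822, 0.569, 0.0, 0.0]
ft_force: [0.4, -0.3, 0.8]
width: 0.0866
grip_force: 0.0
```

Call:
arm_command(newtons=20, steps=[{"slide": [0,0,0],"rot": [0,0,0],"grip": 0.6},{"slide": [0,0,0],"rot": [0,0,0],"grip": 0.6},{"slide": [0,0,0],"rot": [0,0,0],"grip": 0.6},{"slide": [0,0,0],"rot": [0,0,0],"grip": 0.6},{"slide": [0,0,0],"rot": [0,0,0],"grip": 0.6},{"slide": [0,0,0],"rot": [0,0,0],"grip": 0.6},{"slide": [0,0,0],"rot": [0,0,0],"grip": 0.6},{"slide": [0,0,0],"rot": [0,0,0],"grip": 0.6}])

```text
time: 16.85
ee_pos: [0.5628, 0.3022, 0.0354]
eef_rot: [0.822, 0.569, 0.0, 0.0]
ft_force: [0.5, 0.1, 5.2]
width: 0.0642
grip_force: 20.0
```

```bash
python3 - 2>/dev/null <<'E'
from bf import *
st()
np.save('sideB.npy',eyes.camera('side'),allow_pickle=True)
p=np.load('sideB.npy',allow_pickle=True).item()
for k in('lens','tripod'):print(k,eyes.look_for(k,p)[:1])
# coarse colour map of camera region (grey levels)
g=cv2.cvtColor(p['pixels'],cv2.COLOR_RGB2GRAY)
for v in range(272,350,2):print(v,''.join('#@%*+-. '[min(7,int(g[v,u])//20)] for u in range(425,515)))
E
```

```text
16.85 [0.5628 0.3022 0.0354] [0.822 0.569 0.    0.   ] [-0.83  0.54  0.35  1.63 -0.21  1.01 -0.77] 0.06422598656022396 [0.45780989 0.09800587 5.15128045] 20.00574566423893
lens []
tripod [{'bbox': [430.4, 278.3, 507.4, 396.4], 'conf': 0.87}]
272 ....-.*+++*@#@##****%*%%**%+-%######@#@@@@@@@@@@@@@@#@@%*++++++@#* +++++++     ...........
274     . ..++*++%##@@%*%%%%%**++###########@%@@@@#@@@##@@%%+++++**     +++++++-+ .  .........
276           .+++++@##@@**%%*+-@##@##@@@#@##@@###@@@%@@@@%*++%+       -++++++++++-+   .......
278 ...    .    .+*+++*####%%*++######@#####@##@@#@@@##@@#@%+           +++++++++++++++.......
280 ...     .   .....+  +%###@@##########@##@@#@#@###@##@*    .*%*+. -*%@@*++++++++++++++ ....
282 ................      +*@##@@##@#######@@#@@##@#@#*     .@#@####@####*------++++++++++-+ .
284  .   ..... ..            +*###########@#@#@@##@*       .@###@@@#####@+--------%*++++++++++
286                            ++%####@#@@##@#@##+.        *##@###@@@###%**------.%#@@*+++++++
288                               +*@##@@#@@###@#@@@%+.   *###@######@#@#@%++---.%@####@++++++
290
[... 2120 characters left out ...]
        @############@@###@##@@#-                .......     
336 +++++++++++++++++-+- -                +######@###@@@###@####                      ....... 
338 +++++++++++++++++++++++++---+++++*%%*+*@@####@@#######@@@#@                         ......
340 ++++++++++++++  .. +++++++++++++@#@@@@@@#@#@#######@##@#@@@.                            ..
342 ++++++++++++++++      .  +++++++#@@@@@@@@####@####@####@### ...                           
344 ++++++++++++++++                 -%@@+*@@@####@##@#@##@##@% ...                           
346 ++++++++++++++++++                   -@@%%*#######@@@@#@#@   ...                          
348 +++..  . +++++++++++               .*@%%*%*@####@@@#@@@@%**   ..
```

Held on the cheeks at 20 N. Lift and carry high towards the tripod, turning to face the lens.

Call:
arm_command(newtons=30, steps=[{"slide": [0,0,0],"rot": [0,0,0],"grip": 0.6},{"slide": [0,0,0.015],"rot": [0,0,0],"grip": 0.6},{"slide": [0,0,0.035],"rot": [0,0,0],"grip": 0.6},{"slide": [0,0,0.055],"rot": [0,0,0],"grip": 0.6},{"slide": [0,0,0.055],"rot": [0,0,0],"grip": 0.6},{"slide": [0,0,0.055],"rot": [0,0,0],"grip": 0.6},{"slide": [-0.005,-0.04,0.035],"rot": [0,0,4],"grip": 0.6},{"slide": [-0.005,-0.05,0.02],"rot": [0,0,4],"grip": 0.6}])

```text
time: 18.0
ee_pos: [0.5522, 0.2116, 0.3073]
eef_rot: [0.779, 0.627, 0.001, 0.0]
ft_force: [1.6, 0.0, -1.2]
width: 0.0637
grip_force: 30.0
```

Call:
arm_command(steps=[{"slide": [-0.005,-0.055,0.015],"rot": [0,0,4],"grip": 0.6},{"slide": [-0.005,-0.055,0.015],"rot": [0,0,4],"grip": 0.6},{"slide": [-0.005,-0.055,0.015],"rot": [0,0,4.5],"grip": 0.6},{"slide": [-0.005,-0.055,0.015],"rot": [0,0,0],"grip": 0.6},{"slide": [-0.005,-0.06,0.015],"rot": [0,0,0],"grip": 0.6},{"slide": [-0.005,-0.06,0.015],"rot": [0,0,0],"grip": 0.6},{"slide": [-0.005,-0.06,0.015],"rot": [0,0,0],"grip": 0.6},{"slide": [0,-0.06,0.0],"rot": [0,0,0],"grip": 0.6}])

```text
time: 19.0
ee_pos: [0.5167, -0.2499, 0.412]
eef_rot: [0.708, 0.707, 0.001, 0.001]
ft_force: [0.9, -0.6, -1.7]
width: 0.0636
grip_force: 30.0
```

```bash
python3 - 2>/dev/null <<'E'
from bf import *
st()
p=eyes.camera('wrist');save(p,'w8');np.save('w8.npy',p,allow_pickle=True)
for k in('lens','tripod','ball_a'):print(k,eyes.look_for(k,p)[:2])
p=eyes.camera('top');np.save('topB.npy',p,allow_pickle=True)
for k in('lens','tripod'):print(k,eyes.look_for(k,p)[:2])
E
```

```text
19.0 [ 0.5167 -0.2499  0.412 ] [0.708 0.707 0.001 0.001] [-0.24  0.22  0.77  1.28 -0.16  1.7   0.5 ] 0.06363043559933575 [ 0.93544731 -0.58372131 -1.68215982] 29.997203070670366
lens [{'bbox': [288.3, 306.9, 367.1, 331.5], 'conf': 0.88}]
tripod [{'bbox': [289.5, 307.8, 362.9, 330.7], 'conf': 0.92}]
ball_a [{'bbox': [257.2, 201.8, 378.2, 328.7], 'conf': 0.61}]
lens [{'bbox': [454.7, 178.0, 485.1, 215.5], 'conf': 0.85}]
tripod [{'bbox': [442.7, 176.8, 481.5, 226.1], 'conf': 0.63}]
```

Call:
arm_command(steps=[{"slide": [0.002,-0.06,0],"rot": [0,0,0],"grip": 0.6},{"slide": [0.002,-0.06,0],"rot": [0,0,0],"grip": 0.6},{"slide": [0.002,-0.055,0],"rot": [0,0,0],"grip": 0.6},{"slide": [0.002,-0.04,0],"rot": [0,0,0],"grip": 0.6},{"slide": [0,-0.02,0],"rot": [0,0,0],"grip": 0.6},{"slide": [0,0,0],"rot": [0,0,0],"grip": 0.6},{"slide": [0,0,0],"rot": [0,0,0],"grip": 0.6},{"slide": [0,0,0],"rot": [0,0,0],"grip": 0.6}])

```text
time: 20.35
ee_pos: [0.5264, -0.4814, 0.4107]
eef_rot: [0.707, 0.707, 0.001, 0.0]
ft_force: [0.3, 0.2, -0.9]
width: 0.0635
grip_force: 30.0
```

```bash
python3 - 2>/dev/null <<'E'
from bf import *
st()
p=eyes.camera('wrist');save(p,'w9');np.save('w9.npy',p,allow_pickle=True)
for k in('lens','tripod'):print(k,eyes.look_for(k,p)[:2])
E
```

```text
20.35 [ 0.5264 -0.4814  0.4107] [0.707 0.707 0.001 0.   ] [ 0.33  0.63  0.79  0.79 -0.45  1.84  0.88] 0.06350528169966095 [ 0.28981483  0.22093698 -0.89029277] 29.99565526843071
lens [{'bbox': [274.0, 124.7, 367.6, 200.5], 'conf': 0.75}]
tripod [{'bbox': [275.9, 121.2, 365.2, 198.0], 'conf': 0.63}]
```

View pics/w9.png

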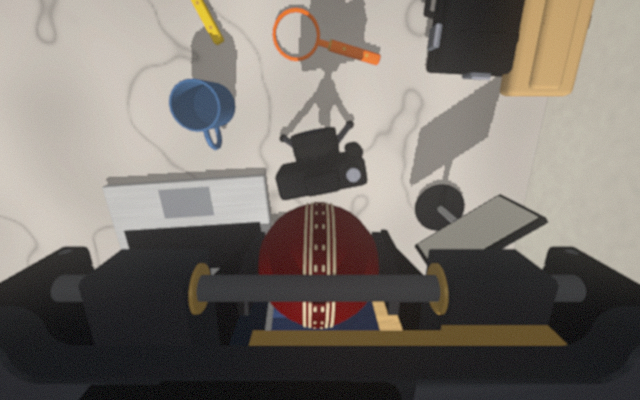

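The held ball's seam runs straight down col 319, square to the fingers. The camera is at (320,163), turned about 8°, with barrel front edge from about (295,137) to (333,127). I'll take a second view from the side to get the lens height by parallax.

Call:
arm_command(steps=[{"slide": [-0.05,0,0],"rot": [0,0,0],"grip": 0.6},{"slide": [-0.05,0,0],"rot": [0,0,0],"grip": 0.6},{"slide": [-0.02,0,0],"rot": [0,0,0],"grip": 0.6},{"slide": [0,0,0],"rot": [0,0,0],"grip": 0.6},{"slide": [0,0,0],"rot": [0,0,0],"grip": 0.6},{"slide": [0,0,0],"rot": [0,0,0],"grip": 0.6},{"slide": [0,0,0],"rot": [0,0,0],"grip": 0.6},{"slide": [0,0,0],"rot": [0,0,0],"grip": 0.6}])

```text
time: 21.5
ee_pos: [0.4058, -0.483, 0.4098]
eef_rot: [0.708, 0.707, -0.0, -0.0]
ft_force: [-0.2, 0.5, -0.9]
width: 0.0636
grip_force: 30.0
```

```bash
python3 - 2>/dev/null <<'E'
from bf import *
st()
p=eyes.camera('wrist');save(p,'w10');np.save('w10.npy',p,allow_pickle=True)
print(eyes.look_for('lens',p)[:2])
for f,(a,b,c,d) in(('w9',(270,372,112,202)),('w10',(350,480,112,208))):
    p=np.load(f+'.npy',allow_pickle=True).item();g=cv2.cvtColor(p['pixels'],cv2.COLOR_RGB2GRAY)
    for v in range(c,d,2):print(v,''.join('#' if g[v,u]<42 else '+' if g[v,u]<65 else '-' if g[v,u]<100 else ' ' for u in range(a,b)))
E
```

```text
21.5 [ 0.4058 -0.483   0.4098] [ 0.708  0.707 -0.    -0.   ] [ 0.24  0.41  0.86  1.11 -0.31  1.74  1.  ] 0.06361261061136252 [-0.1706659   0.47483144 -0.860114  ] 29.99548114836216
[{'bbox': [367.5, 124.4, 468.3, 198.0], 'conf': 0.91}]
112                                                                                                       
114                                                                                                       
116                                                                                                       
118                                                                                                       
120                                                                                                       
122                                                                              -+++--                   
124                                                                             ---+++-                   
126                                                                            -------                    
128     
[... 9730 characters left out ...]
                        -
198                                  -                                                                                              -+
200                                                                                                                                -++
202                                                                                                                               -+++
204                                                                                                                              -++++
206                                                                                                                              -++++
```

```bash
cat > lens.py <<'E'
from bf import *
S=[('w9',317,list(range(146,158,2)),[130,132,144,146,148],list(range(300,333,3))),('w10',413,list(range(136,148,2)),[130,132,134,136,138],[394,397,400,403,406,409,426,429,431])]
V=[]
for f,m,L,Rr,T in S:
    p=np.load(f+'.npy',allow_pickle=True).item();g=cv2.cvtColor(p['pixels'],cv2.COLOR_RGB2GRAY).astype(float)
    def sub(a):  # first crossing of 100 along profile from inside out
        k=np.argmax(a>95);return k-1+(95-a[k-1])/(a[k]-a[k-1])
    pts=[(m-sub(g[r,m::-1]),r) for r in L]+[(m+sub(g[r,m:]),r) for r in Rr]+[(c,150-sub(g[150::-1,c])) for c in T]
    V.append((p,pts))
a=np.linspace(0,2*np.pi,72,endpoint=False)
def res(v,rad=.029):
    x,y,h,w=v;fw=np.array([-np.sin(w),np.cos(w),0]);sd=np.array([np.cos(w),np.sin(w),0]);out=[]
    ring=rad*(np.cos(a)[:,None]*sd+np.sin(a)[:,None]*np.array([0,0,1]))
    for p,pts in V:
        q=np.array([proj(p,np.array([x,y,h])+c-fw*d) for d in(0,.04) for c in ring],np.float32)
        H=cv2.convexHull(q)
        out+=[cv2.pointPolygonTest(H,(float(u[0]),float(u[1])),True) for u in pts]
    return np.array(out)
if __name__=='__main__':
    for h0 in(.17,.2):
        R=least_squares(res,[.52,-.43,h0,-.1],diff_step=1e-3,x_scale=[.01,.01,.01,.1],loss='soft_l1')
        v=R.x;fw=np.array([-np.sin(v[3]),np.cos(v[3])]);print(np.round(v,4),'yaw',np.degrees(v[3]),'rms',np.sqrt(np.mean(res(v)**2)),'ball',v[:2]+.2*fw,v[2])
        print(np.round(res(v),1))
E
python3 lens.py
```

```text
[ 0.5199 -0.4351  0.1946  0.1954] yaw 11.19282689372384 rms 0.6146329547953038 ball [ 0.48110782 -0.23889666] 0.1945813184810597
[-0.6  0.2  0.2  0.3  0.3  0.5  1.2  1.2  0.4  0.8  1.1  0.   0.  -0.1
 -0.1 -0.1 -0.1 -0.1 -0.1 -0.2 -1.  -0.2  1.2  1.2  1.1  1.3  1.1  0.8
  0.5  0.5  0.5  0.5 -0.   0.1  0.2  0.2  0.2  0.1 -0.   0.3  0.3  0.3]
[ 0.5199 -0.4351  0.1946  0.1953] yaw 11.191316738768744 rms 0.6146298805002746 ball [ 0.4811134  -0.23889546] 0.19458107266799296
[-0.6  0.2  0.2  0.3  0.3  0.5  1.2  1.2  0.4  0.8  1.1  0.   0.  -0.1
 -0.1 -0.1 -0.1 -0.1 -0.1 -0.2 -1.  -0.2  1.2  1.2  1.1  1.3  1.1  0.8
  0.5  0.5  0.5  0.5 -0.   0.1  0.2  0.2  0.2  0.1 -0.   0.3  0.3  0.3]
```

Run:
```python
from lens import *
for r0 in (.0275,.028,.0285,.029):
    R=least_squares(lambda v:res(v,r0),[.52,-.43,.19,.19],diff_step=1e-3,x_scale=[.01,.01,.01,.1],loss='soft_l1');v=R.x
    print(r0,np.round(v,4),R.cost,'ball',np.round([v[0]-.2*np.sin(v[3]),v[1]+.2*np.cos(v[3])],4))
p=np.load('w9.npy',allow_pickle=True).item()
print(atz(p,(345,186),.2346),atz(p,(292,196.5),.2346))
```

```text
0.0275 [ 0.519  -0.4346  0.1992  0.2078] 2.2073867072544813 ball [ 0.4778 -0.2389]
0.028 [ 0.5193 -0.4348  0.1978  0.2031] 1.285755531122581 ball [ 0.479  -0.2389]
0.0285 [ 0.5196 -0.4349  0.1963  0.1989] 2.943826694735761 ball [ 0.4801 -0.2389]
0.029 [ 0.5199 -0.4351  0.1946  0.1953] 6.53483124837287 ball [ 0.4811 -0.2389]
[ 0.55874011 -0.49425118  0.2346    ] [ 0.49532227 -0.50742392  0.2346    ]
```

Run:
```python
from bf import *
st()
p=eyes.camera('wrist');s=sensors.read_state();h=cv2.cvtColor(p['pixels'],cv2.COLOR_RGB2HSV)
red=(((h[...,0]<8)|(h[...,0]>165))&(h[...,1]>110)&(h[...,2]>25)).astype(np.uint8)
red[268:]=0;red[:,:240]=0;red[:,400:]=0
red=cv2.morphologyEx(red,cv2.MORPH_CLOSE,np.ones((15,15)))
pts=[]
for v in range(208,264,4):
    x=np.where(red[v])[0]; pts+= [(x[0]-.5,v),(x[-1]+.5,v)]
for u in range(290,350,6):
    y=np.where(red[:,u])[0]; pts.append((u,y[0]-.5))
print(pts[:6],pts[24:30],pts[-6:])
o=np.array(p['pose'])[:3,3];D=np.array([ray(p,q)[1] for q in pts]);D/=np.linalg.norm(D,axis=1)[:,None]
e=np.array(s['ee_pos'])
def f(v,zf=None,r=.033):
    w=v[:3]-o;d=np.linalg.norm(w);return (np.arccos(D@w/d)-np.arcsin(r/d))*300
R=least_squares(f,e+[0,0,.019],loss='soft_l1',f_scale=.5);print('free centre-TCP',R.x-e,R.cost)
for z in(.0165,.0185,.0205):
    R=least_squares(lambda v:f(np.array([v[0],v[1],e[2]+z]),r=v[2]),[e[0],e[1],.033],loss='soft_l1',f_scale=.5);print(z,R.x[:2]-e[:2],R.x[2],R.cost)
```

```text
21.6 [ 0.4056 -0.483   0.41  ] [ 0.708  0.707 -0.    -0.   ] [ 0.24  0.41  0.86  1.11 -0.31  1.74  1.  ] 0.06365534033216666 [ 0.14320308 -0.89524179 -1.26292517] 29.995567928999662
[(np.float64(302.5), 208), (np.float64(335.5), 208), (np.float64(291.5), 212), (np.float64(344.5), 212), (np.float64(284.5), 216), (np.float64(352.5), 216)] [(np.float64(258.5), 256), (np.float64(377.5), 256), (np.float64(257.5), 260), (np.float64(378.5), 260), (290, np.float64(212.5)), (296, np.float64(209.5))] [(314, np.float64(215.5)), (320, np.float64(216.5)), (326, np.float64(216.5)), (332, np.float64(216.5)), (338, np.float64(208.5)), (344, np.float64(211.5))]
free centre-TCP [-0.00027898 -0.00260014  0.02011594] 25.136772874867166
0.0165 [-0.00028006 -0.00478698] 0.033831026777856474 25.136772874867315
0.0185 [-0.00027946 -0.00357742] 0.03337138079794035 25.136772874866693
0.0205 [-0.00027887 -0.00236787] 0.03291173485734264 25.1367728748673
```

Call:
arm_command(steps=[{"slide": [0.018,0.055,-0.01],"rot": [0,0,2.3],"grip": 0.6},{"slide": [0.018,0.055,-0.01],"rot": [0,0,2.3],"grip": 0.6},{"slide": [0.018,0.055,-0.01],"rot": [0,0,2.3],"grip": 0.6},{"slide": [0.018,0.05,-0.03],"rot": [0,0,2.3],"grip": 0.6},{"slide": [0.001,0.031,-0.045],"rot": [0,0,2.3],"grip": 0.6},{"slide": [0,0,-0.05],"rot": [0,0,0],"grip": 0.6},{"slide": [0,0,-0.05],"rot": [0,0,0],"grip": 0.6},{"slide": [0,0,-0.02],"rot": [0,0,0],"grip": 0.6}])

```text
time: 22.65
ee_pos: [0.4772, -0.2363, 0.1825]
eef_rot: [0.633, 0.774, -0.001, -0.001]
ft_force: [0.2, 1.0, -1.0]
width: 0.0634
grip_force: 30.0
```

Run:
```python
from bf import *
from scipy.spatial.transform import Rotation as R
s=sensors.read_state();e=np.array(s['ee_pos']);M=R.from_quat(s['eef_rot']).as_matrix();st()
print('TCP to go',np.array([.4785,-.2363,.1783])-e,'closing deg',np.degrees(np.arctan2(M[1,1],M[0,1])),M[:,2])
```

```text
22.65 [ 0.4772 -0.2363  0.1825] [ 0.633  0.774 -0.001 -0.001] [-0.27  0.18  0.72  1.79 -0.12  1.22  0.69] 0.06341421910950207 [ 0.24685998  1.02599849 -1.03192763] 29.99563280493021
TCP to go [ 1.34985106e-03  4.95143396e-05 -4.17572326e-03] closing deg 11.417224535533585 [-0.00297694  0.0010307  -0.99999504]
```

Call:
arm_command(steps=[{"slide": [0.001,0,-0.004],"rot": [0,0,0],"grip": 0.6},{"slide": [0,0,0],"rot": [0,0,0],"grip": 0.6},{"slide": [0,0,0],"rot": [0,0,0],"grip": 0.6},{"slide": [0,0,0],"rot": [0,0,0],"grip": 0.6},{"slide": [0,0,0],"rot": [0,0,0],"grip": 0.6},{"slide": [0,0,0],"rot": [0,0,0],"grip": 0.6},{"slide": [0,0,0],"rot": [0,0,0],"grip": 0.6},{"slide": [0,0,0],"rot": [0,0,0],"grip": 0.6}])

```text
time: 23.65
ee_pos: [0.4795, -0.237, 0.1811]
eef_rot: [0.633, 0.774, 0.0, -0.0]
ft_force: [-0.4, -0.7, -0.4]
width: 0.0638
grip_force: 30.0
```

Run:
```python
from bf import *
st()
p=eyes.camera('wrist');h=p['pixels'].astype(int)
for v in range(206,272,6):
    print(v,''.join('#' if h[v,u,1]>100 else '+' if h[v,u,1]>60 else '.' for u in range(255,385)))
p=eyes.camera('side');C=[.479,-.239,.1975];q=proj(p,C);print(q)
for r in eyes.look_for('ball_a',p)[:3]:print(r)
h=p['pixels'].astype(int);u0,v0=map(int,q)
for v in range(v0-16,v0+18,2):
    print(v,''.join('r' if h[v,u,0]>2*h[v,u,1]+15 else '#' if h[v,u,1]<60 else ' ' for u in range(u0-24,u0+25)))
for r in eyes.look_for('gauge',p)[:5]:print(np.round(r['bbox']),round(r['conf'],2))
```

```text
23.65 [ 0.4795 -0.237   0.1811] [ 0.633  0.774  0.    -0.   ] [-0.27  0.18  0.72  1.79 -0.13  1.22  0.69] 0.06376420911459887 [-0.35790306 -0.71361583 -0.44554915] 29.995540883392096
206 ############################################++++..+++..+++.............+++.++++..++++++++++++++######+#############+##############
212 ##############################++..................+++..+++..+++....++..+++..+++................+++###############+########+#######
218 ########################+........................++++..+++.............++++..+++.......................+++#################+######
224 ##################++.............................+++...+++...+.....++..++++..+++............................++##+#####+#+#########
230 +#############+..................................+++..++++..............+++..+++.................................+++#++#+++#++....
236 .................................................+++..++++..............+++..++++.................................................
242 ................................................++#+..+#+...............+#+..++++......................
[... 1080 characters left out ...]
46 ####################   ########   rr  r          
248 ####################    #####rrr   rr r          
250 ####################   ####rrrrrr   #            
252    #################rr###rrrrrrrrr  rr           
254       ########  ####rrrrrrrrrrrrrrr #r           
256          ###########rrrrrrrrrrrrrrr #            
258          ###########rrrrrrrrrrrrrrr #            
260          ###########rrrrrrrrrrrrrr               
262          ###########rrrrrrrrrrr#                 
264             #######                              
266                ###                               
[270. 314. 345. 355.] 0.93
[270. 240. 296. 289.] 0.92
[367. 297. 435. 338.] 0.77
[232. 197. 287. 216.] 0.59
```

Call:
arm_command(steps=[{"slide": [-0.0005,0,-0.002],"rot": [0,0,0],"grip": 0.6},{"slide": [0,0,0],"rot": [0,0,0],"grip": 0.6},{"slide": [0,0,0],"rot": [0,0,0],"grip": 0.6},{"slide": [0,0,0],"rot": [0,0,0],"grip": 0.6},{"slide": [0,0,0],"rot": [0,0,0],"grip": 0.6},{"slide": [0,0,0],"rot": [0,0,0],"grip": 0.6},{"slide": [0,0,0],"rot": [0,0,0],"grip": 0.6},{"slide": [0,0,0],"rot": [0,0,0],"grip": 0.6}])

```text
time: 24.85
ee_pos: [0.479, -0.237, 0.1791]
eef_rot: [0.633, 0.774, 0.0, 0.0]
ft_force: [0.0, 0.0, -0.9]
width: 0.0639
grip_force: 30.0
```

Run:
```python
from bf import *
st()
print(order.close_job())
```

```text
24.85 [ 0.479  -0.237   0.1791] [0.633 0.774 0.    0.   ] [-0.27  0.18  0.72  1.79 -0.13  1.21  0.69] 0.06394439402062987 [ 0.036565    0.01132005 -0.92699138] 29.99551462009549
the job is handed in; nothing more can be done
None
```

I handed the job in at about 25 s with the youth ball (the one farther to the robot's left) held by its cheeks 20 cm in front of the lens, seam upright and edge-on (placement good to about 2–3 mm). The gauge slid down over that ball and lies flat on the ledge round its empty cup; I did not try it on the other ball, which was never touched and stays in its cup.

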